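# Hang the sample can on the two-hook stand by its bail

### The job

Swing the folded-down wire bail of the steel sample can upright while the can stays standing where it is, then lift the can by the bail and hang it on the two-hook stand: press the wire gently past both orange sprung keepers until it is fully home in both hooks with the keepers snapped shut above it, and let go. Never tip the can; let go only once the hooks carry it, not from above the seat; never press or knock the stand with more than about 20 N, and leave the bottle, flask and beaker alone.

Things in the scene. Friction and masses are not known exactly. Their poses are not given: they have to be found in the camera images.
- can: Closed steel sample can, green band, 68 mm diameter (lid rim 71), 82 mm tall, flat lid, 0.5-0.75 kg, standing loose. Origin: centre of underside, z up its axis. The bail hinges about the can's y at x = 0, z = 66 mm, and lies folded to its -x side. About 1 N upward at the folded bail's end begins to tip the can: the bail must be free to turn in or on the fingers.
- bail (a joint): Hinge angle of the wire bail, rad: 0 = fully folded (towards the can's -x, 0.2 rad below level), grows as it is raised, 1.77 = upright over the can, 3.54 = folded to the other side. A light hinge friction (0.03 N m) lets it stay where it is left.
- bail_grip (a point): Centre of the bail's blue sleeve, 95 mm from the hinge axis; 12 mm diameter, 40 mm long along y (can's y). Beside it the bare 5 mm wire runs straight to 40 mm from the centre, then bends to pivots at 44 mm. z points from hinge to sleeve. Bail upright: 161 mm above the can's underside, 79 mm above its lid.
- stand: Fixed stand: white base plate 170 x 120 x 8 mm, two 12 mm aluminium posts 85 mm behind the seat (46 mm higher than it), each carrying a hook of 8 mm rod that opens upward. Origin on the bench under point hook_seat; x points from the hooks' free tips to the posts, y along the line of the two hooks, z up. Rigid but for keepers.
- hook_seat (a point): Nominal place of the sleeve's centre when the wire is home, 200 mm above the bench; axes as the stand. The hooks are really clamped up to 7 mm higher or lower, not measured: feel for the seat. Sleeve and fingers go between the hooks. Bring the bar in from -x at 48 to 58 mm above the seat (over tips and keepers, can lid under the hooks), then straight down at x = 0.
- hook_left (a point): Nominal seat of the hook at y = +30 mm (true height up to 7 mm off, like hook_seat): middle of its V-like notch, where the wire's centre lies; from there: Notch floor (rod top) 2.5 mm lower; free tip at x = -20 mm, 36 mm higher; rear shoulder at x = +20 mm, 38 mm higher. The keeper closes the mouth 32 to 35 mm above the seat.
- hook_right (a point): The same for the hook at y = -30 mm.
- keeper_left (a joint): Orange flap 31 x 10 x 3 mm over the left hook, hinged at its rear shoulder. Rad: 0 = shut (level), grows as pressed down, at most 1.25. Sprung shut: 5 N at x = 0 begins to open it (10 N for both, more than the can weighs). The wire slips past its end at 1 to 1.1 rad, 27 to 33 mm down, and it snaps shut above the wire 2 to 8 mm before the seat.
- keeper_right (a joint): The same flap over the right hook.
- amber_bottle: Bystander: amber reagent bottle with red cap, 68 mm diameter, 150 mm tall, loose. Origin: centre of its underside.
- flask: Bystander: conical glass flask, 72 mm wide at the foot, 108 mm tall, loose. Origin: centre of its underside.
- beaker: Bystander: white beaker, 60 mm diameter, 70 mm tall, loose. Origin: centre of its underside.
Not all that is in view belongs to the job. Leave any pink look-alike of the can alone.

How it is judged:
By the outcome, as a careful person would: the job done as asked, in the order asked, and still so for the second after the job is handed in, with the robot touching nothing.
It also fails if it takes over 72 s, if anything falls off the work surface, if the arm or the gripper's body presses on something with over 40 N, if the wrist force passes 120 N, or if a joint passes its speed limit or range.

### The arm

A 6-joint arm with a two-finger parallel gripper is mounted at the origin on the work surface. World frame = base frame: x ahead of the robot, y to its left, z up, the work surface at z = 0. Lengths are in m, angles in rad, forces in N, time in s.
With the tool pointing down it reaches from about 0.375 to 0.9 m from the base axis. Payload 3.1 kg.
Tool frame: the origin (TCP) lies at the centre of the arm's flange, where the gripper is bolted on; the fingertips stand robot.tip_extent ahead of it and the grasp point (between the pads) lies 164 mm ahead of it (robot.tip_extent is the distance from the TCP to the fingertips, in m); z points along the fingers, y is the line along which they close (so a half turn about z gives the same grasp; the last joint's range is limited). The gripper opens to 87 mm and grips with 3 to 60 N. Pads are 19 mm wide; open, the fingers measure 117 mm over their backs; the gripper's body (75 mm by 190 mm) begins 51 mm behind the grasp point.
Start: joints at [1.012, 0.527, 1.433, -0, 1.181, -0.178], TCP at [0.232, 0.58, 0.405] pointing down, gripper open.
Joint ranges: [-3.08, 3.08], [-0.75, 2.2], [0.22, 2.44], [-1.43, 4.57], [0, 2.65], [-2.85, 2.85]. Speed limits (rad/s): [2.79, 2.79, 3.14, 3.14, 3.14, 3.14].

### API

Orientations are given as a unit quaternion [x, y, z, w].
In Python, from rig import get_obs, camera, hand_in, cut_out, robot gives the robot as it stands.
- The arm moves only by the tool step_arm, never from a script. Its argument "rows" is a list of rows, each a list of 6 numbers: the shift along the world's x, y, z in m, then the turn, a rotation vector about the world's x, y, z in degrees. A call has 1 to 12 rows; each row shifts and turns the commanded pose from where the row before left it; what a row does not reach is not made up. A row lasts 1/8 s, in which the tool goes at most 62.5 mm and 10.7 degrees, less where a joint would pass 70% of its speed; a pose out of reach is approached as far as the arm can. A call is refused whole if a number of a shift passes 0.0625 or a number of a turn 10.7, either way. A call with a gripper value outside its range is refused whole. "jaw" is the finger opening in m, from 0 to 0.087, set as the call begins (left out, the last holds). The fingers move at their own pace and stop on an object; "squeeze" is the grip in N (left out, the last holds). Time passes only in rows, so rows that do not move let the fingers close. It gives the time, the measured TCP pose, the force, the opening and the grip force at its end, in the units of the state.
- get_obs(): the state, without advancing time (a new reading comes with each control period).
- camera(name): name is "side" or "top"; returns a dict with "pixels" (384x512x3 uint8, blue, green, red), "depth" (384x512 float32, m along the optical axis (not along the pixel's ray), 0 where there is no reading), "fov_y" (degrees; the focal length in pixels is half the picture's height over the tangent of half this angle, whatever the lens; pixels are square), "cx", "cy" (the principal point, pixels), "extrinsics" (4x4, takes a point from camera to world coordinates). Camera axes: x right, y up, looking along -z (the intrinsics and any distortion apply to the point x, -y, -z); pixel columns grow to the right and rows downward; lengths in m; the calibration is good to about 2 mm. A picture is of the moment at which its call begins.
- hand_in(): hands the job in; it is judged then, once.
Trained networks look in the newest picture that a camera, given by its name, has taken for a name from the list of things; names that differ only in an ending like _2 or _b are one class to them, and where a whole thing is asked for, a point or a joint stands for the part that bears it (a point fixed in the world has none). Each returns a list of dicts, best first, with "confidence" (0 to 1); they miss things now and then, are a little off and sometimes report something else, mostly with a low value. They report only what shows in the picture. A call takes as long as a camera call. They do not tell look-alikes from the thing itself.
- cut_out(label, camera): "region" (384x512 bool, what is visible of it) and "extent" ([centre column, centre row, width, height] in pixels, round what is visible of it).
The state is a dict: "time": time; "q": joint angles; "joint_velocities": joint speeds; "joint_torque": joint torques, N m; "position": TCP position; "tool_rot": TCP orientation; "ft_force": force on the tool from outside, world axes, zero at the start; "moment": the same for the moment, N m; "grip_width": finger opening in m; "grip_force": force on a finger pad.
Only numpy, scipy, OpenCV 4.12 (cv2) and the standard library are available. Lean on these libraries where they do the work, as an engineer would, in place of code of your own. Each camera call takes 0.05 s, during which the arm holds its last target. There are 200 camera calls.

## Working session

There is one attempt and no reset: what is moved stays moved. The work goes in short steps, Python scripts to look and compute and a tool call to move; the robot and the scene stay as the last step left them, time stands still between calls to the robot, and variables do not carry over. Pictures are saved under pics/ and viewed, at most 14 in all, crops included, and the job is handed in when it is done.

Besides the shell and the picture viewer there is one more tool, called after "Request:" as name([rows], argument=value, ...), one row to a line, values as JSON. step_arm: Moves the arm, as the interface text tells. Its arguments: {"type":"object","properties":{"rows":{"type":"array"},"jaw":{"type":"number"},"squeeze":{"type":"number"}},"required":["rows"]}

```bash
ls; mkdir -p pics
cat > h.py <<'E'
import numpy as np, cv2
from rig import get_obs, camera, cut_out, robot
def pts(c):
    d=c["depth"];f=192/np.tan(np.radians(c["fov_y"])/2)
    v,u=np.mgrid[0:384,0:512]
    P=np.stack([(u-c["cx"])/f*d,-(v-c["cy"])/f*d,-d],-1)
    W=P@c["extrinsics"][:3,:3].T+c["extrinsics"][:3,3]
    W[d==0]=np.nan
    return W
E
python3 - <<'E'
from h import *
o=get_obs();print({k:np.round(v,3) for k,v in o.items()}, robot.tip_extent)
ims=[]
for n in("top","side"):
    c=camera(n);ims.append(c["pixels"]);W=pts(c);np.save(f"/tmp/{n}.npy",W)
    print(n,{k:v for k,v in c.items() if k not in("pixels","depth")})
    for l in("can","bail","stand","keeper_left","amber_bottle","flask","beaker"):
        for r in cut_out(l,n)[:3]:
            p=W[r["region"]];p=p[~np.isnan(p[:,0])]
            print(l,round(r["confidence"],2),np.round(r["extent"]),np.round(np.median(p,0),3) if len(p) else None,np.round(np.percentile(p,2,axis=0),3),np.round(np.percentile(p,98,axis=0),3))
    cv2.imwrite(f"pics/{n}.png",c["pixels"])
E
```

```text
pics
{'time': np.float64(0.0), 'q': array([ 1.012,  0.528,  1.434,  0.   ,  1.181, -0.178]), 'joint_velocities': array([-0.001,  0.   , -0.001, -0.001, -0.   ,  0.001]), 'joint_torque': array([-2.0000e-03, -4.4005e+01, -1.7659e+01,  6.3000e-02,  5.8000e-02,
       -0.0000e+00]), 'position': array([0.232, 0.58 , 0.404]), 'tool_rot': array([ 0.189,  0.982, -0.001, -0.   ]), 'ft_force': array([-0.015, -0.604,  0.647]), 'moment': array([ 0.009, -0.038, -0.038]), 'grip_force': np.float64(0.0), 'grip_width': np.float64(0.087)} 0.1822
top {'fov_y': 45.62543362922375, 'cx': 259.87775069620017, 'cy': 189.85077001124353, 'extrinsics': array([[ 2.75620135e-02,  9.93111405e-01, -1.13886223e-01,
         4.36740354e-01],
       [-9.99618380e-01,  2.75936014e-02, -1.29932366e-03,
         3.54102546e-02],
       [ 1.85215790e-03,  1.13878574e-01,  9.93492949e-01,
         1.43575270e+00],
       [ 0.00000000e+00,  0.00000000e+00,  0.00000000e+00,
         1.00000000e+00]])}
can 0.97 [317. 191.  37.  43.] [ 0.567 -0.15   0.08 ] [ 0.532 -0.188  0.013] [ 0.65  -0.087  0.087]
can 0.78 [255. 132.  47. 
[... 1721 characters left out ...]
l 0.59 [228. 248.   4.  11.] [ 0.461 -0.144  0.052] [ 0.454 -0.16   0.044] [ 0.467 -0.124  0.057]
bail 0.54 [350. 258.   2.   9.] [ 0.836 -0.193  0.053] [ 0.832 -0.207  0.049] [ 0.843 -0.179  0.057]
stand 0.77 [254. 159.  44.  71.] [0.569 0.197 0.01 ] [ 0.484  0.144 -0.002] [0.643 0.529 0.241]
amber_bottle 0.68 [255. 159.  44.  72.] [0.57  0.194 0.01 ] [ 0.48   0.142 -0.   ] [0.646 0.475 0.241]
amber_bottle 0.6 [289. 333.  26.  46.] [ 0.623 -0.457  0.098] [ 0.594 -0.472  0.012] [ 0.654 -0.426  0.152]
flask 0.66 [218. 332.  25.  42.] [ 0.444 -0.425  0.045] [ 0.41  -0.444  0.006] [ 0.472 -0.399  0.11 ]
beaker 0.8 [235. 135.  14.  26.] [0.491 0.432 0.048] [0.467 0.419 0.007] [0.511 0.479 0.071]
```

View pics/top.png

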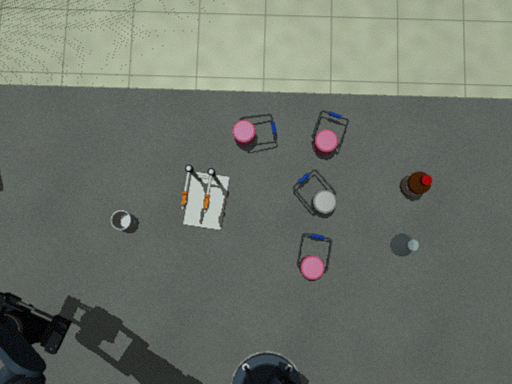

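View pics/side.png

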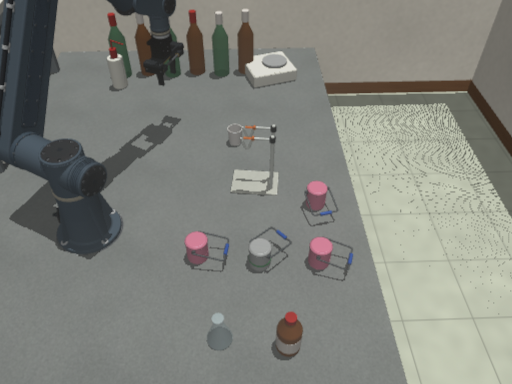

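Top view: the target is the steel can with a light lid at about (324,202), its bail pointing up-left with the blue sleeve at (304,179). The three pink ones are decoys. The stand is at (205,200) with hook tips towards the robot and orange keepers at (184,199) and (207,201). Next I refine the geometry.

Run:
```python
from h import *
from scipy.optimize import least_squares
for n in("top","side"):
    W=np.load(f"/tmp/{n}.npy");im=cv2.imread(f"pics/{n}.png");hsv=cv2.cvtColor(im,cv2.COLOR_BGR2HSV)
    H,S,V=[hsv[...,i].astype(int) for i in range(3)]
    near=np.hypot(W[...,0]-.567,W[...,1]+.15)<.06
    lid=W[near&(W[...,2]>.076)&(W[...,2]<.1)]
    (cx,cy),r=cv2.minEnclosingCircle(lid[:,:2].astype(np.float32))
    print(n,"lid n",len(lid),"mean",lid.mean(0).round(4),"mec",round(cx,4),round(cy,4),round(r,4), 'bbox mid',((lid.min(0)+lid.max(0))/2).round(4))
    b=(H>105)&(H<130)&(S>120)&(np.hypot(W[...,0]-.637,W[...,1]+.096)<.06)
    p=W[b&(W[...,2]>.03)];m=p.mean(0);w,v=np.linalg.eigh(np.cov((p-m)[:,:2].T))
    print("sleeve",len(p),m.round(4),np.median(p,0).round(4),"dir",v[:,1].round(3),"ends",((p-m)[:,:2]@v[:,1]).min().round(3),((p-m)[:,:2]@v[:,1]).max().round(3),'z',np.percentile(p[:,2],[5,50,95]).round(4))
    inr=(abs(W[...,0]-.57)<.14)&(abs(W[...,1]-.205)<.1)
    o=(H>5)&(H<20)&(S>150)&inr&(W[...,2]>.2)
    k,l=cv2.connectedComponents(o.astype(np.uint8))[0:2]
    for i in range(1,k):
        q=W[l==i]
        if len(q)>8: print("keeper",len(q),q.mean(0).round(4),q.min(0).round(4),q.max(0).round(4))
    t=inr&(W[...,2]>.225)
    k,l=cv2.connectedComponents(t.astype(np.uint8))
    for i in range(1,k):
        q=W[l==i]
        if len(q)>8:print("high",len(q),q.mean(0).round(4),q.min(0).round(4),q.max(0).round(4))
    pt=W[inr&(W[...,2]>.238)&(W[...,0]>.6)]
    for s in (pt[pt[:,1]>.2],pt[pt[:,1]<.2]): 
        if len(s):print("post",len(s),s.mean(0).round(4))
    pl=inr&(W[...,2]>.004)&(W[...,2]<.013)&(S<60)&(V>130)
    q=W[pl]
    rc=cv2.minAreaRect((q[:,:2]*1000).astype(np.float32));print("plate",rc, W[pl].mean(0).round(4))
    x0,y0={'top':(170,150),'side':(200,110)}[n]
    cv2.imwrite(f"pics/{n}_c.png",cv2.resize(im[y0:y0+ (80 if n=='top' else 160),x0:x0+(180 if n=='top' else 100)],None,fx=4,fy=4,interpolation=cv2.INTER_CUBIC)[:600,:800])
```

```text
top lid n 414 mean [ 0.5645 -0.1553  0.0818] mec 0.5659 -0.1582 0.0381 bbox mid [ 0.5642 -0.155   0.0843]
sleeve 44 [ 0.6352 -0.0935  0.0629] [ 0.6346 -0.0932  0.063 ] dir [-0.644  0.765] ends -0.02 0.019 z [0.0582 0.063  0.0677]
keeper 49 [0.5492 0.2379 0.2342] [0.5315 0.2316 0.2136] [0.5657 0.2442 0.24  ]
keeper 53 [0.5408 0.1783 0.233 ] [0.5233 0.1715 0.2059] [0.5567 0.1838 0.2433]
high 179 [0.5843 0.2337 0.237 ] [0.5204 0.2192 0.2257] [0.6375 0.2444 0.2488]
high 166 [0.5808 0.1738 0.2379] [0.5247 0.1601 0.2259] [0.6286 0.1862 0.2499]
high 10 [0.5163 0.1821 0.2328] [0.5119 0.1782 0.2278] [0.52   0.1857 0.2364]
post 43 [0.6266 0.2287 0.2429]
post 46 [0.6183 0.1695 0.2431]
plate ((563.9622802734375, 206.3492889404297), (118.83656311035156, 170.87771606445312), 82.61759185791016) [0.5548 0.2092 0.0082]
side lid n 338 mean [ 0.5632 -0.1617  0.0819] mec 0.5607 -0.1603 0.0378 bbox mid [ 0.5625 -0.1604  0.0832]
sleeve 25 [ 0.6354 -0.0992  0.0622] [ 0.6352 -0.0994  0.0623] dir [-0.615  0.788] ends -0.02 0.016 z [0.0573 0.0623 0.0677]
keeper 9 [0.5519 0.2325 0.2352] [0.5387 0.2224 0.232 ] [0.5628 0.2377 0.2421]
high 112 [0.5882 0.2294 0.2356] [0.5184 0.208  0.2254] [0.6339 0.2431 0.251 ]
high 112 [0.5846 0.1693 0.2358] [0.5238 0.1547 0.2252] [0.6265 0.1902 0.2475]
post 23 [0.6265 0.2243 0.2424]
post 26 [0.6175 0.1648 0.2419]
plate ((570.2922973632812, 199.9447021484375), (276.65478515625, 186.60824584960938), 0.7961151003837585) [0.5604 0.2    0.0083]
```

View pics/top_c.png

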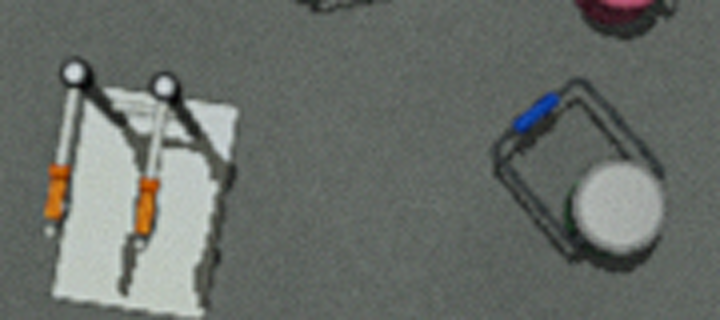

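Request:
step_arm([
  [0, 0, 0.05, 0, 0, -3],
  [0, 0, 0.05, 0, 0, -3],
  [0.04, -0.045, 0, 0, 0, -2.16],
  [0.04, -0.045, 0, 0, 0, -2.16],
  [0.04, -0.045, 0, 0, 0, -2.16],
  [0.04, -0.045, 0, 0, 0, -2.16],
  [0.04, -0.045, 0, 0, 0, -2.16],
  [0.04, -0.045, 0, 0, 0, -2.16],
  [0.04, -0.045, 0, 0, 0, -2.16],
  [0.04, -0.045, 0, 0, 0, -2.16],
  [0.04, -0.045, 0, 0, 0, -2.16],
  [0.04, -0.045, 0, 0, 0, -2.16],
], jaw=0.04)

```text
time: 2.3
position: [0.6333, 0.1286, 0.5049]
tool_rot: [0.419, 0.908, 0.0, 0.0]
ft_force: [0.4, -0.7, -0.4]
grip_width: 0.0401
grip_force: 0.0
```

Request:
step_arm([
  [0.018, -0.0225, 0, -3.3, 3.8, 0],
  [0.018, -0.0225, 0, -3.3, 3.8, 0],
  [0.018, -0.0225, 0, -3.3, 3.8, 0],
  [0.018, -0.0225, 0, -3.3, 3.8, 0],
  [0.018, -0.0225, -0.03, -3.3, 3.8, 0],
  [0.018, -0.0225, -0.04, -3.3, 3.8, 0],
  [0, 0, -0.04, -3.3, 3.8, 0],
  [0, 0, -0.05, 0, 0, 0],
  [0, 0, -0.05, 0, 0, 0],
  [0, 0, -0.04, 0, 0, 0],
  [0, 0, 0, 0, 0, 0],
])

```text
time: 3.68
position: [0.7389, -0.0046, 0.2502]
tool_rot: [0.397, 0.865, -0.277, -0.129]
ft_force: [1.1, 0.2, 0.1]
grip_width: 0.0398
grip_force: 0.0
```

```bash
cat > st.py <<'E'
from h import *
from scipy.spatial.transform import Rotation as R
def st():
    o=get_obs();M=R.from_quat(o["tool_rot"]).as_matrix();p=np.array(o["position"])
    print("t",round(float(o["time"]),2),"tcp",p.round(4),"grasp",(p+.164*M[:,2]).round(4),"z",M[:,2].round(3),"y",M[:,1].round(3),"q",np.round(o["q"],2),"F",np.round(o["ft_force"],1),"w",o["grip_width"],"g",o["grip_force"])
    return o,p,M
E
python3 -c "
from st import *
st()
a=camera('top')['pixels'];b=camera('side')['pixels']
c=[cv2.resize(a[110:250,240:380],(400,400)),cv2.resize(b[190:310,210:330],(400,400))]
cv2.imwrite('pics/a1.png',np.hstack(c))"
```

```text
t 3.67 tcp [ 0.7389 -0.0046  0.2502] grasp [ 0.6663 -0.0665  0.1168] z [-0.443 -0.377 -0.813] y [ 0.616  0.531 -0.582] q [-0.09  0.95  1.05 -0.43  1.6  -0.71] F [1.1 0.2 0.1] w 0.039825805664312444 g 0.0
```

View pics/a1.png

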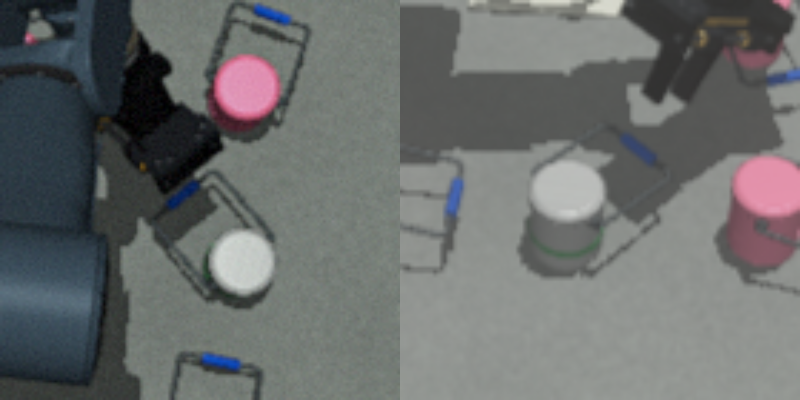

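Left (top view): the gripper is just outside the sleeve, which is at (183,195) in the crop. Right (side view): the fingertips are at (650,95) and the sleeve is at (640,150). It's aligned, so I go in along the tool axis.

Request:
step_arm([
  [-0.005, -0.005, -0.01, 0, 0, 0],
  [-0.005, -0.005, -0.01, 0, 0, 0],
  [-0.005, -0.005, -0.01, 0, 0, 0],
  [-0.005, -0.005, -0.01, 0, 0, 0],
  [-0.005, -0.005, -0.01, 0, 0, 0],
  [-0.005, -0.005, -0.01, 0, 0, 0],
  [0, 0, 0, 0, 0, 0],
])

```text
time: 4.65
position: [0.7095, -0.0353, 0.1934]
tool_rot: [0.398, 0.866, -0.276, -0.126]
ft_force: [-0.2, -0.5, 0.3]
grip_width: 0.0399
grip_force: 0.0
```

```bash
python3 -c "
from st import *
st()
a=camera('top')['pixels'];b=camera('side')['pixels']
c=[cv2.resize(a[150:230,270:350],(400,400),interpolation=2),cv2.resize(b[200:280,240:320],(400,400),interpolation=2)]
cv2.imwrite('pics/a2.png',np.hstack(c))"
```

```text
t 4.65 tcp [ 0.7095 -0.0353  0.1934] grasp [ 0.6376 -0.0972  0.0596] z [-0.438 -0.378 -0.816] y [ 0.62   0.53  -0.578] q [-0.13  0.98  1.16 -0.45  1.45 -0.68] F [-0.2 -0.5  0.3] w 0.03985262217068698 g 0.0
```

View pics/a2.png

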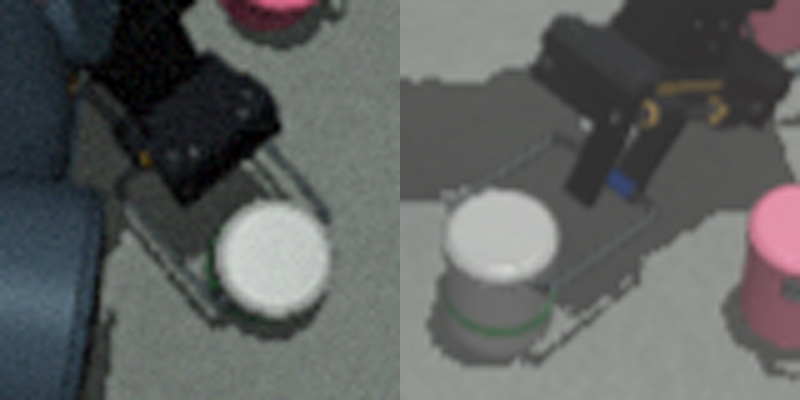

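Request:
step_arm([
  [0, 0, 0, 0, 0, 0],
  [0, 0, 0, 0, 0, 0],
  [0, 0, 0, 0, 0, 0],
], jaw=0.02)

```text
time: 5.12
position: [0.7104, -0.0346, 0.1951]
tool_rot: [0.398, 0.866, -0.276, -0.124]
ft_force: [0.5, -0.4, -0.1]
grip_width: 0.022
grip_force: 0.0
```

Run:
```python
from st import *
o,p,M=st()
d=np.array([.759,.651,0]);z=np.array([0,0,1.]);a=np.cross(z,d)
t0=np.degrees(np.arcsin(-M[:,2]@d));print(t0, (M[:,2]@a))
H=np.array([.564,-.1585,.066])
G=p+.164*M[:,2]-H;f0=np.degrees(np.arctan2(G[2],G@d));print("phi0",f0,"r",np.hypot(G@d,G[2]),"lat",G@a)
N=24;cur=p.copy();tc=t0
for k in range(1,N+1):
    f=f0+(90-f0)*k/N;t=t0 if f<30 else t0*(90-f)/60
    fr=np.radians(f);tr=np.radians(t)
    tgt=H+.095*(np.cos(fr)*d+np.sin(fr)*z)+.164*(d*np.sin(tr)+z*np.cos(tr))+a*(G@a)*(1-k/N)
    s=np.round(tgt-cur,4);cur+=s;w=np.round(a*(t-tc),2);tc=t
    print([*map(float,s),*map(float,w)],end=", " if k%12 else "\n")
```

```text
t 5.12 tcp [ 0.7104 -0.0346  0.1951] grasp [ 0.6391 -0.0967  0.0611] z [-0.435 -0.378 -0.817] y [ 0.621  0.531 -0.577] q [-0.13  0.98  1.16 -0.45  1.45 -0.68] F [ 0.5 -0.4 -0.1] w 0.022034516866308192 g 0.0
35.20296229457762 -0.0040860040106979745
phi0 -2.9045286713992717 r 0.09735167531337396 lat -0.001948972449162277
[-0.0013, -0.0019, 0.0065, -0.0, 0.0, 0.0], [-0.0003, -0.0002, 0.0064, -0.0, 0.0, 0.0], [-0.0007, -0.0004, 0.0064, -0.0, 0.0, 0.0], [-0.0009, -0.0007, 0.0063, -0.0, 0.0, 0.0], [-0.0013, -0.001, 0.0062, -0.0, 0.0, 0.0], [-0.0016, -0.0013, 0.0061, -0.0, 0.0, 0.0], [-0.0019, -0.0015, 0.006, -0.0, 0.0, 0.0], [-0.0022, -0.0018, 0.0057, -0.0, 0.0, 0.0], [-0.0045, -0.0037, 0.0074, 0.74, -0.86, -0.0], [-0.0069, -0.0058, 0.0089, 1.48, -1.72, -0.0], [-0.0073, -0.0062, 0.0084, 1.48, -1.72, -0.0], [-0.0076, -0.0064, 0.0079, 1.48, -1.72, -0.0]
[-0.008, -0.0067, 0.0073, 1.48, -1.72, -0.0], [-0.0082, -0.007, 0.0068, 1.48, -1.72, -0.0], [-0.0086, -0.0072, 0.0063, 1.48, -1.72, -0.0], [-0.0088, -0.0075, 0.0056, 1.48, -1.72, -0.0], [-0.009, -0.0076, 0.005, 1.48, -1.72, -0.0], [-0.0092, -0.0078, 0.0044, 1.48, -1.72, -0.0], [-0.0094, -0.008, 0.0038, 1.48, -1.72, -0.0], [-0.0096, -0.0081, 0.003, 1.48, -1.72, -0.0], [-0.0097, -0.0082, 0.0024, 1.48, -1.72, -0.0], [-0.0097, -0.0082, 0.0018, 1.48, -1.72, -0.0], [-0.0098, -0.0083, 0.001, 1.48, -1.72, -0.0], [-0.0099, -0.0084, 0.0003, 1.48, -1.72, -0.0]
```

Request:
step_arm([
  [-0.001, -0.0015, 0.0065, 0, 0, 0],
  [-0.0003, -0.0002, 0.0065, 0, 0, 0],
  [-0.0007, -0.0005, 0.0065, 0, 0, 0],
  [-0.001, -0.0007, 0.006, 0, 0, 0],
  [-0.0013, -0.001, 0.006, 0, 0, 0],
  [-0.0016, -0.0013, 0.006, 0, 0, 0],
  [-0.002, -0.0015, 0.006, 0, 0, 0],
  [-0.0022, -0.0018, 0.006, 0, 0, 0],
  [-0.0045, -0.0037, 0.0075, 0.74, -0.86, 0],
  [-0.007, -0.006, 0.009, 1.48, -1.72, 0],
  [-0.0073, -0.0062, 0.0085, 1.48, -1.72, 0],
  [-0.0076, -0.0064, 0.008, 1.48, -1.72, 0],
])

```text
time: 6.62
position: [0.6731, -0.0662, 0.2782]
tool_rot: [0.407, 0.883, -0.214, -0.096]
ft_force: [0.9, -0.4, 0.1]
grip_width: 0.0198
grip_force: 0.5
```

```bash
python3 -c "
from st import *
st()
a=camera('top')['pixels'];b=camera('side')['pixels']
c=[cv2.resize(a[150:230,270:350],(400,400),interpolation=2),cv2.resize(b[200:280,240:320],(400,400),interpolation=2)]
cv2.imwrite('pics/a3.png',np.hstack(c))"
```

```text
t 6.62 tcp [ 0.6731 -0.0662  0.2782] grasp [ 0.6167 -0.1154  0.1322] z [-0.344 -0.3   -0.89 ] y [ 0.677  0.578 -0.456] q [-0.2   0.81  1.28 -0.38  1.37 -0.77] F [ 0.9 -0.4  0.1] w 0.019755518564764055 g 0.5352500081062317
```

View pics/a3.png

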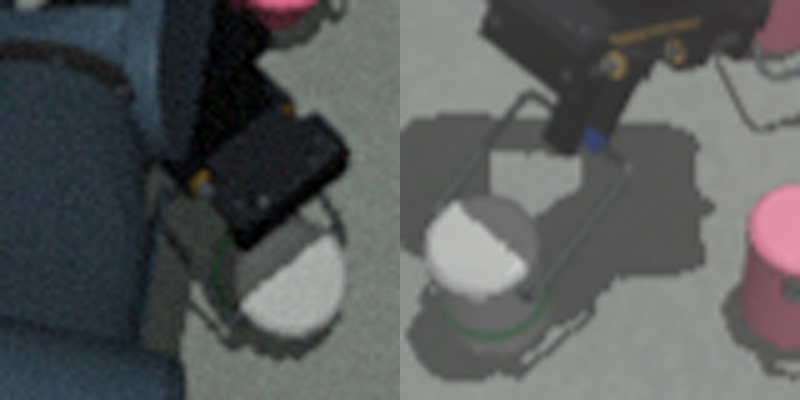

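```bash
cat > can.py <<'E'
from st import *
def can(x0=.557,y0=-.165):
    for n in("top","side"):
        c=camera(n);W=pts(c);np.save(f"/tmp/{n}.npy",W);im=c["pixels"];cv2.imwrite(f"/tmp/{n}.png",im)
        hsv=cv2.cvtColor(im,cv2.COLOR_BGR2HSV).astype(int)
        m=(np.hypot(W[...,0]-x0,W[...,1]-y0)<.06)&(W[...,2]>.075)&(W[...,2]<.092)&(hsv[...,1]<70)
        q=W[m]
        A=np.c_[q[:,:2],np.ones(len(q))];pl=np.linalg.lstsq(A,q[:,2],rcond=None)[0]
        hull=cv2.convexHull((q[:,:2]*1000).astype(np.float32))
        (cx,cy),r=cv2.minEnclosingCircle(hull)
        print(n,len(q),"mean",q.mean(0).round(4),"mec",cx,cy,r,"tilt",pl[:2].round(3))
        b=(hsv[...,0]>105)&(hsv[...,0]<130)&(hsv[...,1]>120)&(np.hypot(W[...,0]-x0,W[...,1]-y0)<.12)
        if b.sum(): print("blue",b.sum(),np.median(W[b],0).round(4))
E
python3 -c "
from can import *
st();can()"
```

```text
t 6.72 tcp [ 0.673  -0.0668  0.279 ] grasp [ 0.6165 -0.1161  0.1332] z [-0.344 -0.3   -0.889] y [ 0.678  0.576 -0.457] q [-0.2   0.8   1.28 -0.38  1.37 -0.77] F [1.3 0.5 1.1] w 0.019979466945078093 g 0.5513102933764458
top 410 mean [ 0.5509 -0.1653  0.0851] mec 563.6001586914062 -156.55165100097656 47.15399169921875 tilt [0.107 0.076]
blue 99 [ 0.4658 -0.1269  0.0565]
side 393 mean [ 0.5534 -0.1706  0.0848] mec 562.6242065429688 -158.9054412841797 48.377410888671875 tilt [0.098 0.104]
blue 36 [ 0.4613 -0.1396  0.0531]
```

```bash
cat > lid.py <<'E'
from st import *
def lid(x0,y0,new=True):
    for n in("top","side"):
        if new:
            c=camera(n);W=pts(c);np.save(f"/tmp/{n}.npy",W);cv2.imwrite(f"/tmp/{n}.png",c["pixels"])
        W=np.load(f"/tmp/{n}.npy")
        q=W[(np.hypot(W[...,0]-x0,W[...,1]-y0)<.034)&(W[...,2]>.05)&(W[...,2]<.11)]
        k=np.ones(len(q),bool)
        for i in range(15):
            A=np.c_[q[:,:2]-[x0,y0],np.ones(len(q))];pl=np.linalg.lstsq(A[k],q[k,2],rcond=None)[0];r=q[:,2]-A@pl;k=abs(r)<max(.003,2*np.std(r[k]) if i<5 else .003)
        m=q[k].mean(0)
        print(n,k.sum(),len(q),"tilt",pl.round(3),"mean",m.round(4))
E
python3 - <<'E'
from lid import *
for c in((.551,-.167),(.556,-.163)): lid(*c,new=False)
for n,r in(("top",(190,220,300,345)),("side",(235,270,240,300))):
    im=cv2.imread(f"/tmp/{n}.png");W=np.load(f"/tmp/{n}.npy")
    z=(W[...,2]*1000)
    print(n);print(np.nan_to_num(z[r[0]:r[1]:3,r[2]:r[3]:3]).astype(int))
E
```

```text
top 267 389 tilt [0.161 0.149 0.086] mean [ 0.5513 -0.1668  0.0864]
side 254 388 tilt [0.154 0.112 0.086] mean [ 0.5514 -0.1689  0.0861]
top 245 384 tilt [0.142 0.118 0.088] mean [ 0.554  -0.1651  0.0873]
side 233 325 tilt [0.13  0.102 0.087] mean [ 0.5534 -0.1666  0.0867]
top
[[  3 576  -4   2 251 256 255 253 258 244 223   4   0  -1   3]
 [561  -2  -1   0   5 255 257 262 242 222  -2  -4  83  -2  -5]
 [574 115  -3   2   1  30 257 230  88  92  91  91  75   3   2]
 [592  -1 105  -2  22  55 229  96  92  89  89  88  82   1  -3]
 [593   4   3  -1  27  60  92  86  89  89  87  81  87   1  -1]
 [594   2  -6  94  26  66  89  87  87  84  88  82  82  79   2]
 [ -3   2   0   0  89  55  89  89  84  87  81  82  82   3   5]
 [  5   0   3   1   3  28  79  91  87  89  80  83  78  -2   0]
 [  1   0  -5   2   1  67  66  80  83  81  82  79  -1  -7   3]
 [  2   1  -1  -2   3   0   0   0   1   4   5   2   0   0   0]]
side
[[  0   4   0   1  83  -2  -2   2   2   2   0   3   2   1   0 118  -1   2
   -2   2]
 [ -2   1   6  76   2  88  85  -2   0  -5  -1   2   1   3 115   0   1  -2
   -4  -2]
 [ -1   2  70  86  88  87  86  90  89   1  -1   4   0 105  -2   4   2   1
   -2   2]
 [ -3  -2  82  86  84  87  89  90  94   2   3   0  -2  -2   0   5  -1   0
    1   1]
 [ -3  -1  82  84  86  84  84  91  89  84   3   0  95   1  -3   1   0   2
    0   2]
 [  5   0  76  84  81  84  85  84  85  84   0  89  -3   1  -2   2   0   2
    0  -3]
 [ -1   6  76  77  83  85  90  86  88  69  83   1   1  -2   0   6   2   4
    2   2]
 [  2   0   5  73  81  80  78  83  76  58   0   3   2   1   2  -1  -3  -2
    0   3]
 [  1  -1   0  54  71  74  71  68  57  42   2  -1   0   1  -1   2  -1   3
   -6   2]
 [  2   1  -3  28  46  52  56  51  44  33  -1  -2   5   2  -2  -1   2  -2
    0   1]
 [ -4  -1   0   0  26  33  37  31  27  16  -4   5   0   2   0   4   4  -1
    1   1]
 [ -1   0  -3   5  -2  13  14  12   6  -1   1   0  -1   0   1   3   0   3
    0  -3]]
```

Request:
step_arm([
  [0.002, 0.0017, -0.001, 0, 0, 0],
  [0.002, 0.0017, -0.001, 0, 0, 0],
  [0.002, 0.0017, -0.001, 0, 0, 0],
  [0, 0, 0, 0, 0, 0],
])

```text
time: 7.32
position: [0.6799, -0.0601, 0.2738]
tool_rot: [0.406, 0.883, -0.215, -0.097]
ft_force: [0.6, 1.6, -0.8]
grip_width: 0.0202
grip_force: 0.0
```

```bash
cat >> lid.py <<'E'
def blue(c,rad=.04):
    for n in("top","side"):
        W=np.load(f"/tmp/{n}.npy");hsv=cv2.cvtColor(cv2.imread(f"/tmp/{n}.png"),cv2.COLOR_BGR2HSV).astype(int)
        b=(hsv[...,0]>105)&(hsv[...,0]<130)&(hsv[...,1]>120)&(np.linalg.norm(W-c,axis=-1)<rad)
        q=W[b]
        if len(q): print(n,"blue",len(q),np.median(q,0).round(4),q.min(0).round(3),q.max(0).round(3))
E
python3 - <<'E'
from lid import *
blue(np.array([.6165,-.116,.133]))
o,p,M=st();lid(.556,-.163)
blue(p+.164*M[:,2])
E
```

```text
side blue 5 [ 0.6233 -0.1279  0.1282] [ 0.621 -0.133  0.125] [ 0.624 -0.126  0.13 ]
t 7.33 tcp [ 0.6799 -0.0601  0.2738] grasp [ 0.6232 -0.1095  0.1281] z [-0.346 -0.301 -0.889] y [ 0.675  0.578 -0.459] q [-0.19  0.82  1.27 -0.38  1.38 -0.76] F [ 0.6  1.6 -0.8] w 0.020228687432514016 g 0.0
top 227 332 tilt [0.001 0.036 0.082] mean [ 0.5603 -0.1591  0.0821]
side 219 355 tilt [-0.009  0.023  0.082] mean [ 0.5597 -0.1621  0.0821]
side blue 6 [ 0.6302 -0.1196  0.1258] [ 0.627 -0.124  0.123] [ 0.633 -0.118  0.13 ]
```

```bash
cat > arc.py <<'E'
from st import *
def plan(H,phis,taus,r=.095,d=np.array([.759,.651,0])):
    o,p,M=st();z=np.array([0,0,1.]);a=np.cross(z,d)
    tc=np.degrees(np.arcsin(-M[:,2]@d));G=p+.164*M[:,2]-H
    print("tau",tc,"phi",np.degrees(np.arctan2(G[2],G@d)),"r",np.hypot(G@d,G[2]),"lat",G@a)
    cur=p.copy();L=G@a;N=len(phis);out=[]
    for k,(f,t) in enumerate(zip(phis,taus)):
        fr,tr=np.radians([f,t])
        tgt=H+r*(np.cos(fr)*d+np.sin(fr)*z)+.164*(d*np.sin(tr)+z*np.cos(tr))+a*L
        s=np.round(tgt-cur,4);cur+=s;w=np.round(a*(t-tc),2);tc=t
        out.append([*map(float,s),*map(float,w)])
    print(out)
E
python3 -c "
from arc import *
plan(np.array([.560,-.1605,.066]),[39,39,39,39,41,43,45,47],[29,31,33,35,35,35,35,35])"
```

```text
t 7.42 tcp [ 0.6797 -0.0604  0.274 ] grasp [ 0.6228 -0.1098  0.1283] z [-0.347 -0.301 -0.888] y [ 0.675  0.577 -0.459] q [-0.19  0.82  1.27 -0.38  1.38 -0.76] F [ 0.3 -0.  -0.1] w 0.02018186410077935 g 0.500248521566391
tau 27.32780388269953 phi 37.647230294950795 r 0.10193847975470188 lat -0.002375208473119443
[[-0.0017, -0.0021, -0.0047, -1.09, 1.27, 0.0], [0.0037, 0.0032, -0.0029, -1.3, 1.52, 0.0], [0.0037, 0.0032, -0.003, -1.3, 1.52, 0.0], [0.0036, 0.0031, -0.0032, -1.3, 1.52, 0.0], [-0.0016, -0.0014, 0.0025, -0.0, 0.0, 0.0], [-0.0017, -0.0015, 0.0025, -0.0, 0.0, 0.0], [-0.0017, -0.0015, 0.0024, -0.0, 0.0, 0.0], [-0.0018, -0.0015, 0.0023, -0.0, 0.0, 0.0]]
```

Request:
step_arm([
  [0.003, 0.0025, -0.003, -1.1, 1.3, 0],
  [0.0035, 0.003, -0.003, -1.3, 1.5, 0],
  [0.0035, 0.003, -0.003, -1.3, 1.5, 0],
  [0.0035, 0.003, -0.003, -1.3, 1.5, 0],
  [-0.0016, -0.0014, 0.0025, 0, 0, 0],
  [-0.0017, -0.0015, 0.0025, 0, 0, 0],
  [0, 0, 0, 0, 0, 0],
])

```text
time: 8.3
position: [0.6897, -0.0523, 0.2678]
tool_rot: [0.399, 0.866, -0.274, -0.124]
ft_force: [0.2, -0.0, -0.5]
grip_width: 0.0201
grip_force: 0.0
```

Run:
```python
from lid import *
o,p,M=st();lid(.558,-.161)
blue(p+.164*M[:,2])
```

```text
t 8.3 tcp [ 0.6897 -0.0523  0.2678] grasp [ 0.6187 -0.1139  0.1334] z [-0.433 -0.376 -0.82 ] y [ 0.624  0.532 -0.573] q [-0.16  0.86  1.21 -0.46  1.5  -0.73] F [ 0.2 -0.  -0.5] w 0.020134906719117183 g 0.007573931361548603
top 254 355 tilt [0.009 0.009 0.081] mean [ 0.5608 -0.1587  0.0815]
side 231 379 tilt [0.021 0.014 0.082] mean [ 0.5602 -0.1601  0.082 ]
top blue 1 [ 0.6039 -0.098   0.1326] [ 0.604 -0.098  0.133] [ 0.604 -0.098  0.133]
side blue 6 [ 0.6251 -0.1251  0.1344] [ 0.624 -0.127  0.127] [ 0.627 -0.121  0.138]
```

```bash
python3 -c "
from arc import *
f=np.arange(44,92,2.);plan(np.array([.5605,-.1600,.066]),f,np.minimum(35,90-f).clip(0),r=.097)"
```

```text
t 8.4 tcp [ 0.6898 -0.0523  0.2677] grasp [ 0.6188 -0.1139  0.1333] z [-0.432 -0.376 -0.82 ] y [ 0.624  0.532 -0.573] q [-0.16  0.86  1.21 -0.46  1.5  -0.73] F [ 0.1 -0.4  0.1] w 0.02014124197825653 g 0.0
tau 34.953817201556994 phi 42.16997873609012 r 0.10021703489112439 lat -0.002993519754797426
[[-0.003, -0.0033, 0.0, -0.03, 0.04, 0.0], [-0.0018, -0.0016, 0.0024, -0.0, 0.0, 0.0], [-0.0019, -0.0016, 0.0023, -0.0, 0.0, 0.0], [-0.0019, -0.0017, 0.0023, -0.0, 0.0, 0.0], [-0.002, -0.0017, 0.0021, -0.0, 0.0, 0.0], [-0.002, -0.0017, 0.002, -0.0, 0.0, 0.0], [-0.0039, -0.0034, 0.0036, 0.65, -0.76, -0.0], [-0.0058, -0.005, 0.005, 1.3, -1.52, -0.0], [-0.006, -0.005, 0.0046, 1.3, -1.52, -0.0], [-0.006, -0.0052, 0.0045, 1.3, -1.52, -0.0], [-0.0062, -0.0053, 0.0041, 1.3, -1.52, -0.0], [-0.0062, -0.0054, 0.0038, 1.3, -1.52, -0.0], [-0.0064, -0.0054, 0.0036, 1.3, -1.52, -0.0], [-0.0065, -0.0056, 0.0033, 1.3, -1.52, -0.0], [-0.0065, -0.0056, 0.0029, 1.3, -1.52, -0.0], [-0.0066, -0.0057, 0.0027, 1.3, -1.52, -0.0], [-0.0067, -0.0057, 0.0024, 1.3, -1.52, -0.0], [-0.0067, -0.0058, 0.002, 1.3, -1.52, -0.0], [-0.0068, -0.0058, 0.0017, 1.3, -1.52, -0.0], [-0.0068, -0.0058, 0.0015, 1.3, -1.52, -0.0], [-0.0069, -0.0059, 0.0011, 1.3, -1.52, -0.0], [-0.0069, -0.0059, 0.0008, 1.3, -1.52, -0.0], [-0.0069, -0.006, 0.0005, 1.3, -1.52, -0.0], [-0.0069, -0.0059, 0.0001, 1.3, -1.52, -0.0]]
```

Request:
step_arm([
  [-0.0018, -0.0016, 0.0024, 0, 0, 0],
  [-0.0018, -0.0016, 0.0024, 0, 0, 0],
  [-0.0019, -0.0016, 0.0023, 0, 0, 0],
  [-0.0019, -0.0017, 0.0023, 0, 0, 0],
  [-0.002, -0.0017, 0.0021, 0, 0, 0],
  [-0.002, -0.0017, 0.002, 0, 0, 0],
])

```text
time: 9.15
position: [0.6784, -0.0619, 0.2809]
tool_rot: [0.399, 0.867, -0.274, -0.124]
ft_force: [0.2, -0.6, -0.1]
grip_width: 0.02
grip_force: 0.3
```

Run:
```python
from lid import *
o,p,M=st();lid(.558,-.161)
blue(p+.164*M[:,2])
```

```text
t 9.15 tcp [ 0.6784 -0.0619  0.2809] grasp [ 0.6075 -0.1236  0.1465] z [-0.432 -0.376 -0.82 ] y [ 0.623  0.532 -0.573] q [-0.17  0.83  1.24 -0.46  1.49 -0.74] F [ 0.2 -0.6 -0.1] w 0.019955287146684483 g 0.2637885510921478
top 214 315 tilt [0.003 0.049 0.082] mean [ 0.5582 -0.1607  0.0817]
side 229 371 tilt [0.038 0.015 0.082] mean [ 0.5601 -0.1617  0.0822]
side blue 7 [ 0.6137 -0.1334  0.1455] [ 0.611 -0.138  0.142] [ 0.62  -0.132  0.151]
```

Request:
step_arm([
  [-0.0025, -0.002, 0.003, 0.33, -0.38, 0],
  [-0.0055, -0.0047, 0.0054, 1.3, -1.52, 0],
  [-0.0058, -0.0049, 0.0052, 1.3, -1.52, 0],
  [-0.006, -0.0051, 0.005, 1.3, -1.52, 0],
  [-0.0062, -0.0053, 0.0045, 1.3, -1.52, 0],
  [-0.0062, -0.0054, 0.0042, 1.3, -1.52, 0],
])

```text
time: 10.0
position: [0.6458, -0.0897, 0.3086]
tool_rot: [0.409, 0.888, -0.192, -0.086]
ft_force: [0.1, 0.5, 0.3]
grip_width: 0.0202
grip_force: 0.2
```

Run:
```python
from lid import *
o,p,M=st();lid(.557,-.162)
blue(p+.164*M[:,2])
```

```text
t 10.0 tcp [ 0.6458 -0.0897  0.3086] grasp [ 0.595  -0.1341  0.1591] z [-0.31  -0.271 -0.911] y [ 0.693  0.592 -0.412] q [-0.24  0.73  1.35 -0.36  1.33 -0.82] F [0.1 0.5 0.3] w 0.02022869860939354 g 0.20812220871448517
top 112 160 tilt [0.041 0.014 0.083] mean [ 0.5497 -0.1503  0.0825]
side 220 360 tilt [-0.021  0.006  0.082] mean [ 0.56   -0.1626  0.0821]
side blue 8 [ 0.6019 -0.1461  0.1571] [ 0.598 -0.152  0.153] [ 0.606 -0.139  0.16 ]
```

```bash
python3 -c "
from arc import *
f=np.array([70,72,74,76,78,80,82,84,86,88,90,91.]);plan(np.array([.560,-.1605,.066]),f,np.minimum(35,90-f).clip(0),r=.104)"
```

```text
t 10.1 tcp [ 0.6457 -0.0901  0.309 ] grasp [ 0.5947 -0.1347  0.1596] z [-0.311 -0.272 -0.911] y [ 0.694  0.59  -0.413] q [-0.25  0.73  1.35 -0.36  1.33 -0.82] F [ 0.2 -0.6  0.4] w 0.020050289539952464 g 0.0
tau 24.382023886895045 phi 65.26209246582532 r 0.10310099651245003 lat -0.0029829293003546566
[[-0.0142, -0.013, 0.0088, 2.85, -3.33, -0.0], [-0.0067, -0.0057, 0.0031, 1.3, -1.52, -0.0], [-0.0068, -0.0059, 0.0027, 1.3, -1.52, -0.0], [-0.0068, -0.0058, 0.0024, 1.3, -1.52, -0.0], [-0.0069, -0.006, 0.0021, 1.3, -1.52, -0.0], [-0.007, -0.006, 0.0018, 1.3, -1.52, -0.0], [-0.007, -0.006, 0.0015, 1.3, -1.52, -0.0], [-0.0071, -0.006, 0.0011, 1.3, -1.52, -0.0], [-0.007, -0.0061, 0.0008, 1.3, -1.52, -0.0], [-0.0071, -0.0061, 0.0005, 1.3, -1.52, -0.0], [-0.0071, -0.0061, 0.0002, 1.3, -1.52, -0.0], [-0.0014, -0.0011, -0.0, -0.0, 0.0, 0.0]]
```

Request:
step_arm([
  [-0.0068, -0.0058, 0.0045, 1.4, -1.65, 0],
  [-0.0068, -0.0058, 0.004, 1.4, -1.65, 0],
  [-0.0067, -0.0057, 0.0035, 1.3, -1.52, 0],
  [-0.0068, -0.0059, 0.003, 1.3, -1.52, 0],
  [-0.0068, -0.0058, 0.0028, 1.3, -1.52, 0],
  [-0.0069, -0.006, 0.0024, 1.3, -1.52, 0],
  [-0.007, -0.006, 0.0021, 1.3, -1.52, 0],
])

```text
time: 10.98
position: [0.5981, -0.1306, 0.3305]
tool_rot: [0.417, 0.905, -0.08, -0.034]
ft_force: [0.4, 0.2, 0.1]
grip_width: 0.02
grip_force: 0.2
```

Request:
step_arm([
  [-0.007, -0.006, 0.0017, 1.3, -1.52, 0],
  [-0.007, -0.006, 0.0014, 1.3, -1.52, 0],
  [-0.007, -0.006, 0.001, 1.3, -1.52, 0],
  [-0.007, -0.006, 0.0006, 1.3, -1.52, 0],
  [-0.007, -0.006, 0.0003, 1.3, -1.52, 0],
  [0, 0, 0, 0, 0, 0],
])

```text
time: 11.72
position: [0.5629, -0.1609, 0.3355]
tool_rot: [0.419, 0.908, -0.002, 0.002]
ft_force: [0.1, 0.0, -0.6]
grip_width: 0.0202
grip_force: 0.0
```

Run:
```python
from lid import *
o,p,M=st();lid(.557,-.162)
blue(p+.164*M[:,2])
b=cv2.imread("/tmp/side.png")
cv2.imwrite("pics/a4.png",cv2.resize(b[180:280,220:320],(500,500),interpolation=2))
```

```text
t 11.72 tcp [ 0.5629 -0.1609  0.3355] grasp [ 0.5632 -0.1616  0.1715] z [ 0.002 -0.005 -1.   ] y [ 0.761  0.648 -0.002] q [-0.47  0.56  1.6  -0.    0.98 -1.17] F [ 0.1  0.  -0.6] w 0.020203128499612557 g 0.0
top 14 17 tilt [-0.155 -0.234  0.083] mean [ 0.5495 -0.158   0.0831]
side 226 369 tilt [0.039 0.024 0.082] mean [ 0.5602 -0.1611  0.0817]
side blue 10 [ 0.5699 -0.1679  0.1661] [ 0.567 -0.176  0.163] [ 0.575 -0.163  0.169]
```

View pics/a4.png

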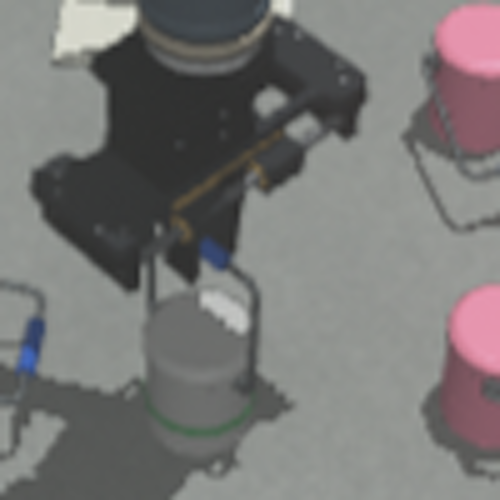

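The view shows the bail upright with the sleeve at (215,250), between the fingers, and the can standing. I lower slightly, centre, and grip.

Request:
step_arm([
  [-0.001, 0.0005, -0.003, 0, 0, 0],
  [-0.001, 0.0005, -0.003, 0, 0, 0],
  [0, 0, -0.003, 0, 0, 0],
  [0, 0, 0, 0, 0, 0],
])

```text
time: 12.32
position: [0.5615, -0.159, 0.3259]
tool_rot: [0.419, 0.908, -0.002, 0.001]
ft_force: [-0.4, 0.5, -0.6]
grip_width: 0.0202
grip_force: 0.0
```

Request:
step_arm([
  [0, 0, 0, 0, 0, 0],
  [0, 0, 0, 0, 0, 0],
  [0, 0, 0, 0, 0, 0],
  [0, 0, 0, 0, 0, 0],
], jaw=0.008, squeeze=30)

```text
time: 12.82
position: [0.5616, -0.1591, 0.3264]
tool_rot: [0.419, 0.908, -0.002, 0.002]
ft_force: [0.7, 0.9, -0.8]
grip_width: 0.0113
grip_force: 30.0
```

Run:
```python
from lid import *
o,p,M=st();lid(.557,-.162)
blue(p+.164*M[:,2])
```

```text
t 12.82 tcp [ 0.5616 -0.1591  0.3264] grasp [ 0.5618 -0.1599  0.1624] z [ 0.002 -0.005 -1.   ] y [ 0.76   0.649 -0.002] q [-0.47  0.57  1.61 -0.    0.95 -1.17] F [ 0.7  0.9 -0.8] w 0.011334142561027799 g 30.00162899494171
top 4 7 tilt [-0.59   0.474  0.072] mean [ 0.5473 -0.1526  0.082 ]
side 225 375 tilt [0.032 0.008 0.082] mean [ 0.5599 -0.1605  0.082 ]
side blue 7 [ 0.5697 -0.1709  0.1651] [ 0.567 -0.175  0.162] [ 0.573 -0.17   0.169]
```

Request:
step_arm([
  [0, 0, 0.003, 0, 0, 0],
  [0, 0, 0.004, 0, 0, 0],
  [0, 0, 0.006, 0, 0, 0],
  [0, 0, 0.01, 0, 0, 0],
  [0, 0, 0.014, 0, 0, 0],
  [0, 0, 0.014, 0, 0, 0],
  [0, 0, 0.014, 0, 0, 0],
  [0, 0, 0.014, 0, 0, 0],
  [0, 0, 0.009, 0, 0, 0],
  [0, 0, 0.005, 0, 0, 0],
  [0, 0, 0, 0, 0, 0],
  [0, 0, 0, 0, 0, 0],
])

```text
time: 14.42
position: [0.5614, -0.1591, 0.4188]
tool_rot: [0.419, 0.908, -0.002, 0.001]
ft_force: [0.0, -0.1, -5.5]
grip_width: 0.0109
grip_force: 30.0
```

Run:
```python
from lid import *
o,p,M=st()
for i in range(3): print(np.round(get_obs()["ft_force"],2))
for n in("top","side"):
    c=camera(n);np.save(f"/tmp/{n}.npy",pts(c));cv2.imwrite(f"/tmp/{n}.png",c["pixels"])
blue(p+.164*M[:,2])
b=cv2.imread("/tmp/side.png")
cv2.imwrite("pics/a5.png",cv2.resize(b[140:280,200:340],(500,500),interpolation=2))
```

```text
t 14.43 tcp [ 0.5614 -0.1591  0.4188] grasp [ 0.5615 -0.1598  0.2548] z [ 0.    -0.004 -1.   ] y [ 0.76   0.649 -0.002] q [-0.47  0.46  1.52 -0.    1.16 -1.17] F [ 0.  -0.1 -5.5] w 0.010943861298920157 g 29.994147419929504
[ 0.   -0.15 -5.55]
[ 0.   -0.15 -5.55]
[ 0.   -0.15 -5.55]
top blue 3 [ 0.5507 -0.151   0.2555] [ 0.549 -0.155  0.244] [ 0.553 -0.148  0.258]
side blue 6 [ 0.5697 -0.1737  0.2585] [ 0.568 -0.179  0.258] [ 0.571 -0.169  0.26 ]
```

View pics/a5.png

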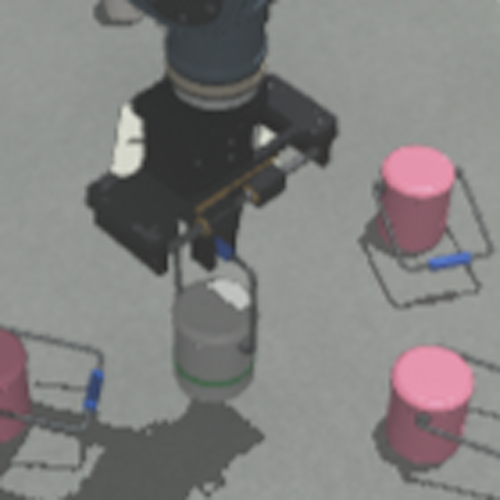

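Request:
step_arm([
  [0, 0, -0.008, 0, 0, 0],
  [0, 0, -0.016, 0, 0, 0],
  [0, 0, -0.016, 0, 0, 0],
  [0, 0, -0.016, 0, 0, 0],
  [0, 0, -0.014, 0, 0, 0],
  [0, 0, -0.01, 0, 0, 0],
  [0, 0, -0.006, 0, 0, 0],
  [0, 0, -0.003, 0, 0, 0],
  [0, 0, -0.0015, 0, 0, 0],
  [0, 0, -0.001, 0, 0, 0],
  [0, 0, -0.001, 0, 0, 0],
  [0, 0, 0, 0, 0, 0],
])

```text
time: 16.02
position: [0.5616, -0.1592, 0.327]
tool_rot: [0.419, 0.908, -0.002, 0.002]
ft_force: [-0.2, -1.6, -4.6]
grip_width: 0.011
grip_force: 30.0
```

Request:
step_arm([
  [0, 0, -0.0005, 0, 0, 0],
  [0, 0, -0.0005, 0, 0, 0],
  [0, 0, 0, 0, 0, 0],
])

```text
time: 16.4
position: [0.5616, -0.1593, 0.3264]
tool_rot: [0.419, 0.908, -0.002, 0.002]
ft_force: [-0.4, 0.3, -1.5]
grip_width: 0.0111
grip_force: 30.0
```

Request:
step_arm([
  [0, 0, -0.0005, 0, 0, 0],
  [0, 0, 0, 0, 0, 0],
])

```text
time: 16.65
position: [0.5618, -0.1593, 0.3263]
tool_rot: [0.419, 0.908, -0.002, 0.002]
ft_force: [-1.5, 0.7, 4.6]
grip_width: 0.0106
grip_force: 30.0
```

Request:
step_arm([
  [0, 0, 0, 0, 0, 0],
  [0, 0, 0, 0, 0, 0],
  [0, 0, 0.003, 0, 0, 0],
  [0, 0, 0.003, 0, 0, 0],
  [0, 0, 0.003, 0, 0, 0],
  [0, 0, 0, 0, 0, 0],
], jaw=0.018)

```text
time: 17.4
position: [0.5617, -0.1592, 0.3347]
tool_rot: [0.419, 0.908, -0.002, 0.002]
ft_force: [0.1, 0.4, 0.1]
grip_width: 0.0179
grip_force: 0.0
```

Request:
step_arm([
  [0, 0, 0, 0, 0, 0],
  [0, 0, 0, 0, 0, 0],
  [0, 0, 0, 0, 0, 0],
  [0, 0, 0, 0, 0, 0],
], jaw=0.008)

```text
time: 17.9
position: [0.5615, -0.1592, 0.3343]
tool_rot: [0.419, 0.908, -0.002, 0.002]
ft_force: [0.4, 1.2, 0.1]
grip_width: 0.0111
grip_force: 30.0
```

Request:
step_arm([
  [0, 0, 0.003, 0, 0, 0],
  [0, 0, 0.004, 0, 0, 0],
  [0, 0, 0.006, 0, 0, 0],
  [0, 0, 0.01, 0, 0, 0],
  [0, 0, 0.014, 0, 0, 0],
  [0, 0, 0.014, 0, 0, 0],
  [0, 0, 0.014, 0, 0, 0],
  [0, 0, 0.014, 0, 0, 0],
  [0, 0, 0.009, 0, 0, 0],
  [0, 0, 0.005, 0, 0, 0],
  [0, 0, 0, 0, 0, 0],
])

```text
time: 19.27
position: [0.5615, -0.1592, 0.4275]
tool_rot: [0.419, 0.908, -0.002, 0.002]
ft_force: [0.3, -1.0, -5.2]
grip_width: 0.0112
grip_force: 30.0
```

Run:
```python
from lid import *
o,p,M=st()
g=p+.164*M[:,2]
S=np.array([.539,.208]);X=np.array([.990,-.139])
w=S-.13*X
print("wp",w,"delta",w-g[:2],"yaw now",np.degrees(np.arctan2(M[1,1],M[0,1])))
```

```text
t 19.27 tcp [ 0.5615 -0.1592  0.4275] grasp [ 0.5618 -0.16    0.2635] z [ 0.002 -0.005 -1.   ] y [ 0.76   0.649 -0.002] q [-0.47  0.45  1.51 -0.    1.18 -1.17] F [ 0.3 -1.  -5.2] w 0.011206109600130484 g 29.998027682304382
wp [0.4103  0.22607] delta [-0.15153228  0.38602733] yaw now 40.49610872266504
```

Request:
step_arm([
  [-0.002, 0.006, 0, 0, 0, -1],
  [-0.006, 0.014, 0, 0, 0, -2],
  [-0.007, 0.018, 0, 0, 0, -2.3],
  [-0.007, 0.018, 0, 0, 0, -2.3],
  [-0.007, 0.018, 0, 0, 0, -2.3],
  [-0.007, 0.018, 0, 0, 0, -2.3],
  [-0.007, 0.018, 0, 0, 0, -2.3],
  [-0.007, 0.018, 0, 0, 0, -2.3],
  [-0.007, 0.018, 0, 0, 0, -2.3],
  [-0.007, 0.018, 0, 0, 0, -2.3],
  [-0.007, 0.018, 0, 0, 0, -2.3],
  [-0.007, 0.018, 0, 0, 0, -2.3],
])

```text
time: 20.78
position: [0.4829, 0.0417, 0.427]
tool_rot: [0.613, 0.79, -0.002, 0.001]
ft_force: [0.2, 0.5, -4.8]
grip_width: 0.011
grip_force: 30.0
```

Request:
step_arm([
  [-0.007, 0.018, 0, 0, 0, -2.3],
  [-0.007, 0.018, 0, 0, 0, -2.3],
  [-0.007, 0.018, 0, 0, 0, -2.3],
  [-0.007, 0.018, 0, 0, 0, -2.3],
  [-0.007, 0.018, 0, 0, 0, -2.3],
  [-0.007, 0.018, 0, 0, 0, -2.3],
  [-0.007, 0.018, 0, 0, 0, -2.3],
  [-0.007, 0.018, 0, 0, 0, -2.3],
  [-0.007, 0.018, 0, 0, 0, -2.1],
  [-0.006, 0.014, 0, 0, 0, -2],
  [-0.004, 0.01, 0, 0, 0, 0],
  [0, 0, 0, 0, 0, 0],
])

```text
time: 22.28
position: [0.4101, 0.2274, 0.4272]
tool_rot: [0.754, 0.657, -0.003, 0.001]
ft_force: [-0.3, -1.3, -4.8]
grip_width: 0.0106
grip_force: 30.0
```

Request:
step_arm([
  [0, 0, 0, 0, 0, 0],
  [0, 0, 0, 0, 0, 0],
])

```text
time: 22.52
position: [0.4108, 0.2265, 0.4274]
tool_rot: [0.755, 0.656, -0.002, 0.001]
ft_force: [0.2, -1.0, -4.9]
grip_width: 0.0109
grip_force: 30.0
```

Run:
```python
from lid import *
o,p,M=st()
print("yaw",np.degrees(np.arctan2(M[1,1],M[0,1])))
for n in("top","side"):
    c=camera(n);np.save(f"/tmp/{n}.npy",pts(c));cv2.imwrite(f"/tmp/{n}.png",c["pixels"])
blue(p+.164*M[:,2])
W=np.load("/tmp/side.npy");q=W[(abs(W[...,0]-p[0])<.05)&(abs(W[...,1]-p[1])<.06)&(W[...,2]>.165)&(W[...,2]<.185)];print("lid?",len(q),np.median(q,0),q.mean(0))
# stand features again from both cams
for n in("top","side"):
    W=np.load(f"/tmp/{n}.npy");im=cv2.imread(f"/tmp/{n}.png");hsv=cv2.cvtColor(im,cv2.COLOR_BGR2HSV).astype(int)
    for sy in(.24,.18):
        o=(hsv[...,0]>5)&(hsv[...,0]<20)&(hsv[...,1]>150)&(abs(W[...,0]-.545)<.04)&(abs(W[...,1]-sy)<.025)&(W[...,2]>.2)
        q=W[o];print(n,"keeper",len(q),np.median(q,0).round(4) if len(q) else "")
cv2.imwrite("pics/a6.png",np.hstack([cv2.resize(cv2.imread("/tmp/top.png")[150:250,160:260],(400,400),interpolation=2),cv2.resize(cv2.imread("/tmp/side.png")[100:200,190:290],(400,400),interpolation=2)]))
```

```text
t 22.52 tcp [0.4108 0.2265 0.4274] grasp [0.4104 0.2257 0.2634] z [-0.002 -0.004 -1.   ] y [ 0.99  -0.14  -0.002] q [ 0.27  0.29  1.78 -0.    1.08  0.41] F [ 0.2 -1.  -4.9] w 0.010892523683192375 g 29.997825622558594
yaw -8.045525030608658
side blue 5 [0.4115 0.2185 0.2575] [0.409 0.205 0.256] [0.412 0.226 0.263]
lid? 217 [0.41567717 0.21672427 0.17481853] [0.41403573 0.21824929 0.17443131]
top keeper 50 [0.5499 0.2373 0.235 ]
top keeper 56 [0.5411 0.1784 0.2352]
side keeper 9 [0.5525 0.2334 0.2346]
side keeper 7 [0.5502 0.1714 0.2366]
```

View pics/a6.png

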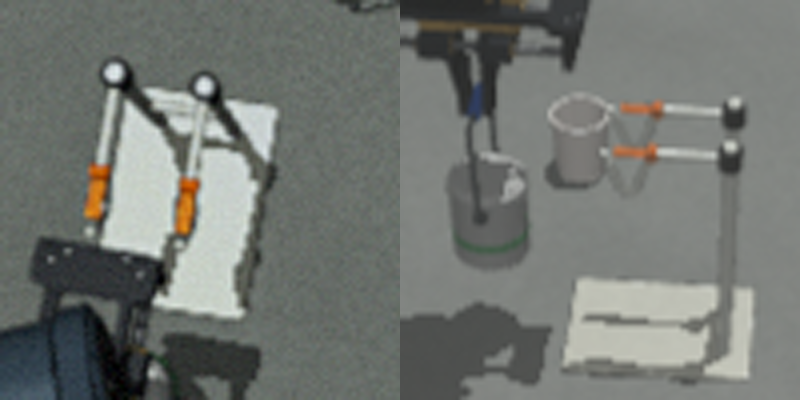

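Run:
```python
from lid import *
X=np.array([.990,-.139]);Y=np.array([.139,.990]);S=np.array([.539,.208])
for n in("top","side"):
    W=np.load(f"/tmp/{n}.npy");L=W[...,:2]-S;lx=L@X;ly=L@Y;z=W[...,2]
    for a,b,nm in((.03,.075,"rod"),(-.008,.018,"keeper"),(.078,.095,"post")):
        for s in(1,-1):
            m=(lx>a)&(lx<b)&(abs(ly-s*.03)<.02)&(z>(.228 if nm!="post" else .235))
            if m.sum(): print(n,nm,s,m.sum(),"lx",lx[m].mean().round(4),"ly",np.median(ly[m]).round(4),ly[m].mean().round(4),"z",np.median(z[m]).round(4))
    p=get_obs()["position"][:2]-S
    m=(abs(lx-p@X)<.045)&(abs(ly-p@Y)<.05)&(z>.170)&(z<.181)
    if m.sum()>30:
        q=np.c_[lx[m],ly[m]];c,r=cv2.minEnclosingCircle((q*1000).astype(np.float32))
        print(n,"can",m.sum(),q.mean(0).round(4),"bbox",np.percentile(q,[2,98],axis=0).round(4).tolist(),c,r,"tool local",(p@X).round(4),(p@Y).round(4))
```

```text
top rod 1 52 lx 0.0524 ly 0.0322 0.0321 z 0.2359
top rod -1 50 lx 0.0524 ly -0.0278 -0.0277 z 0.2359
top keeper 1 42 lx 0.0056 ly 0.0317 0.0317 z 0.2344
top keeper -1 38 lx 0.0058 ly -0.0283 -0.0282 z 0.2354
top post 1 42 lx 0.0857 ly 0.0323 0.0325 z 0.2426
top post -1 43 lx 0.0857 ly -0.028 -0.0278 z 0.2429
top can 94 [-0.1268 -0.0221] bbox [[-0.1495, -0.0339], [-0.1023, -0.0125]] (-125.7259292602539, -18.299551010131836) 26.118349075317383 tool local -0.1295 0.0004
side rod 1 37 lx 0.0519 ly 0.0289 0.0287 z 0.2349
side rod -1 32 lx 0.0524 ly -0.0313 -0.0311 z 0.2359
side keeper 1 19 lx 0.0062 ly 0.0275 0.0279 z 0.2342
side keeper -1 20 lx 0.0047 ly -0.0321 -0.0316 z 0.2352
side post 1 22 lx 0.0851 ly 0.027 0.0277 z 0.2419
side post -1 23 lx 0.0857 ly -0.0324 -0.0325 z 0.2427
side can 184 [-0.1249 -0.0047] bbox [[-0.1571, -0.0344], [-0.0945, 0.0314]] (-128.35549926757812, -2.9627151489257812) 45.77898025512695 tool local -0.1295 0.0004
```

Left: hooks and keepers are clear in the top view at (97,190) and (187,205). Right: the can hangs level from the sleeve at (475,100). I move in along the stand's x.

Request:
step_arm([
  [0.004, -0.0005, 0, 0, 0, 0],
  [0.008, -0.001, 0, 0, 0, 0],
  [0.012, -0.0016, 0, 0, 0, 0],
  [0.012, -0.0016, 0, 0, 0, 0],
  [0.012, -0.0016, 0, 0, 0, 0],
  [0.012, -0.0016, 0, 0, 0, 0],
  [0.012, -0.0016, 0, 0, 0, 0],
  [0.012, -0.0016, 0, 0, 0, 0],
  [0.012, -0.0016, 0, 0, 0, 0],
  [0.012, -0.0016, 0, 0, 0, 0],
  [0.01, -0.0014, 0, 0, 0, 0],
  [0.006, -0.0005, 0, 0, 0, 0],
])

```text
time: 24.12
position: [0.5353, 0.2105, 0.4273]
tool_rot: [0.755, 0.656, -0.002, 0.001]
ft_force: [-0.5, -0.3, -5.0]
grip_width: 0.011
grip_force: 30.0
```

Request:
step_arm([
  [0.005, -0.0005, 0, 0, 0, 0],
  [0, 0, 0, 0, 0, 0],
  [0, 0, 0, 0, 0, 0],
])

```text
time: 24.5
position: [0.5392, 0.2102, 0.4273]
tool_rot: [0.755, 0.656, -0.003, 0.001]
ft_force: [0.1, -0.8, -4.8]
grip_width: 0.0109
grip_force: 30.0
```

Run:
```python
from lid import *
o,p,M=st()
X=np.array([.990,-.139]);Y=np.array([.139,.990]);S=np.array([.539,.208])
g=(p+.164*M[:,2])[:2]-S;print("local",g@X,g@Y)
c=camera("side");W=pts(c);L=W[...,:2]-S;lx=L@X;ly=L@Y;z=W[...,2]
m=(abs(lx)<.05)&(abs(ly)<.05)&(z>.170)&(z<.181);q=np.c_[lx[m],ly[m]]
print("can",np.percentile(q,[2,98],axis=0).round(4).tolist())
cv2.imwrite("pics/a7.png",cv2.resize(c["pixels"][100:200,200:300],(600,600),interpolation=2))
```

```text
t 24.5 tcp [0.5392 0.2102 0.4273] grasp [0.5386 0.2095 0.2633] z [-0.003 -0.004 -1.   ] y [ 0.99  -0.139 -0.003] q [ 0.18  0.44  1.52 -0.    1.18  0.32] F [ 0.1 -0.8 -4.8] w 0.010899214746142987 g 29.997896254062653
local -0.0005892581433828145 0.0013945291994072369
can [[-0.0294, -0.0443], [0.0336, 0.0251]]
```

View pics/a7.png

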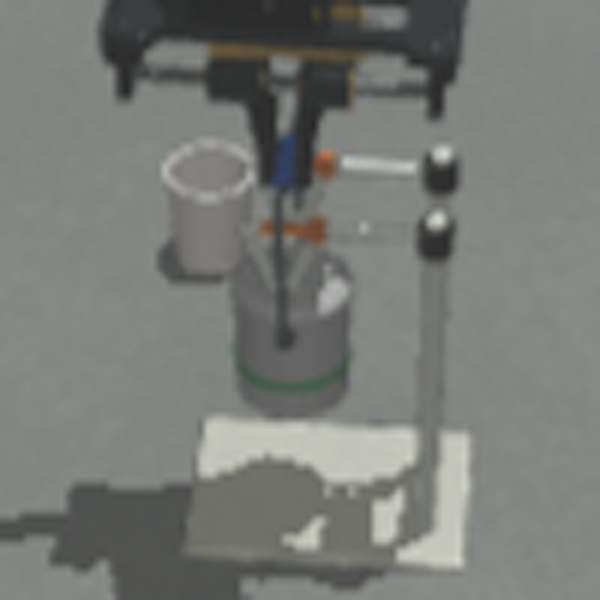

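The near wire leg passes in front of the near keeper at (290,228), and the sleeve sits between the hooks. Descending in stages.

Request:
step_arm([
  [0, 0, -0.004, 0, 0, 0],
  [0, 0, -0.004, 0, 0, 0],
  [0, 0, -0.004, 0, 0, 0],
  [0, 0, -0.002, 0, 0, 0],
  [0, 0, -0.002, 0, 0, 0],
  [0, 0, -0.002, 0, 0, 0],
])

```text
time: 25.3
position: [0.5396, 0.2102, 0.41]
tool_rot: [0.755, 0.656, -0.002, 0.001]
ft_force: [-3.3, -0.1, 3.7]
grip_width: 0.0107
grip_force: 30.0
```

Request:
step_arm([
  [0, 0, -0.002, 0, 0, 0],
  [0, 0, -0.002, 0, 0, 0],
  [0, 0, -0.002, 0, 0, 0],
  [0, 0, -0.002, 0, 0, 0],
])

```text
time: 25.8
position: [0.5397, 0.2101, 0.4036]
tool_rot: [0.755, 0.656, -0.001, 0.002]
ft_force: [-3.6, -1.0, 6.3]
grip_width: 0.0109
grip_force: 30.0
```

Request:
step_arm([
  [0, 0, -0.002, 0, 0, 0],
  [0, 0, -0.002, 0, 0, 0],
  [0, 0, -0.002, 0, 0, 0],
])

```text
time: 26.18
position: [0.5408, 0.2099, 0.3987]
tool_rot: [0.755, 0.656, 0.0, 0.003]
ft_force: [-0.8, -2.2, 10.3]
grip_width: 0.0105
grip_force: 30.0
```

Request:
step_arm([
  [0, 0, 0, 0, 0, 0],
  [0, 0, 0, 0, 0, 0],
])

```text
time: 26.42
position: [0.5407, 0.21, 0.3988]
tool_rot: [0.755, 0.656, 0.0, 0.003]
ft_force: [-0.9, -1.6, 8.8]
grip_width: 0.0112
grip_force: 30.0
```

Run:
```python
from st import *
o,p,M=st();print(np.round(o["moment"],2))
c=camera("side")
cv2.imwrite("pics/a8.png",cv2.resize(c["pixels"][110:180,220:290],(600,600),interpolation=2))
```

```text
t 26.43 tcp [0.5407 0.21   0.3988] grasp [0.5415 0.2092 0.2348] z [ 0.005 -0.004 -1.   ] y [ 0.99  -0.139  0.005] q [ 0.18  0.47  1.56 -0.01  1.11  0.32] F [-0.9 -1.6  8.8] w 0.011218415620078519 g 30.001077353954315
[-0.42  0.33  0.08]
```

View pics/a8.png

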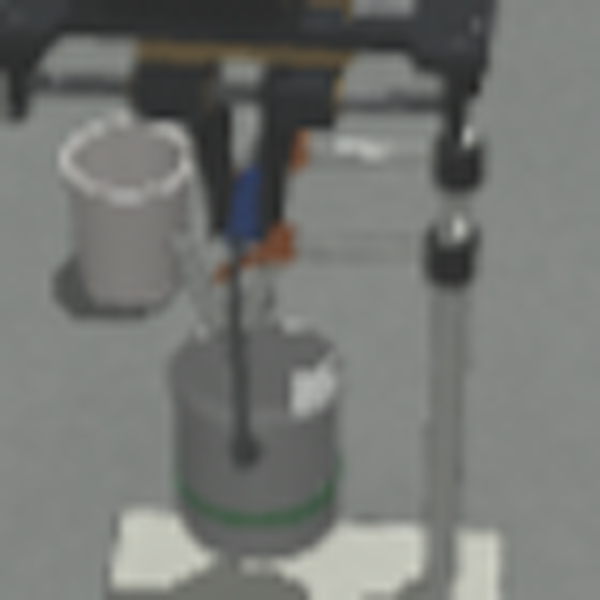

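Request:
step_arm([
  [-0.001, 0, -0.0015, 0, 0, 0],
  [-0.001, 0, -0.0015, 0, 0, 0],
  [0, 0, 0, 0, 0, 0],
])

```text
time: 26.85
position: [0.5388, 0.2103, 0.3957]
tool_rot: [0.755, 0.656, 0.001, 0.003]
ft_force: [-1.0, 0.4, 8.1]
grip_width: 0.0112
grip_force: 30.0
```

Request:
step_arm([
  [-0.0005, 0, -0.0015, 0, 0, 0],
  [0, 0, -0.0015, 0, 0, 0],
  [0, 0, 0, 0, 0, 0],
])

```text
time: 27.22
position: [0.5378, 0.2105, 0.392]
tool_rot: [0.755, 0.656, 0.0, 0.002]
ft_force: [-1.8, 1.3, 6.7]
grip_width: 0.0106
grip_force: 30.0
```

Force is falling as the flaps open, so I continue.

Request:
step_arm([
  [0, 0, -0.0015, 0, 0, 0],
  [0, 0, -0.0015, 0, 0, 0],
  [0, 0, -0.0015, 0, 0, 0],
])

```text
time: 27.6
position: [0.5374, 0.2105, 0.3872]
tool_rot: [0.755, 0.656, -0.001, 0.001]
ft_force: [-3.7, 0.8, 6.5]
grip_width: 0.0107
grip_force: 30.0
```

Request:
step_arm([
  [0, 0, -0.0015, 0, 0, 0],
  [0, 0, -0.0015, 0, 0, 0],
  [0, 0, 0, 0, 0, 0],
])

```text
time: 27.98
position: [0.536, 0.2104, 0.3821]
tool_rot: [0.755, 0.656, -0.003, -0.0]
ft_force: [-3.7, 0.8, -3.3]
grip_width: 0.011
grip_force: 30.0
```

Run:
```python
from st import *
st()
```

```text
t 27.98 tcp [0.536  0.2104 0.3821] grasp [0.535  0.2098 0.2181] z [-0.006 -0.004 -1.   ] y [ 0.99  -0.139 -0.005] q [ 0.18  0.49  1.58 -0.    1.08  0.32] F [-3.7  0.8 -3.3] w 0.011017678028163195 g 30.040242969989777
```

Request:
step_arm([
  [0, 0, -0.0015, 0, 0, 0],
  [0, 0, -0.0015, 0, 0, 0],
  [0, 0, 0, 0, 0, 0],
])

```text
time: 28.35
position: [0.5373, 0.21, 0.3782]
tool_rot: [0.755, 0.656, -0.003, 0.001]
ft_force: [0.2, 0.0, -4.4]
grip_width: 0.0106
grip_force: 30.0
```

Request:
step_arm([
  [0, 0, -0.001, 0, 0, 0],
  [0, 0, -0.001, 0, 0, 0],
  [0, 0, 0, 0, 0, 0],
])

```text
time: 28.72
position: [0.5371, 0.2101, 0.3768]
tool_rot: [0.755, 0.656, -0.002, 0.001]
ft_force: [0.3, -0.7, -5.3]
grip_width: 0.0111
grip_force: 30.0
```

Request:
step_arm([
  [0.0005, 0, -0.001, 0, 0, 0],
  [0, 0, -0.001, 0, 0, 0],
  [0, 0, 0, 0, 0, 0],
])

```text
time: 29.1
position: [0.5377, 0.2101, 0.3749]
tool_rot: [0.755, 0.656, -0.002, 0.001]
ft_force: [-0.0, 0.5, -4.5]
grip_width: 0.0107
grip_force: 30.0
```

Request:
step_arm([
  [0.0005, 0, -0.001, 0, 0, 0],
  [0, 0, -0.001, 0, 0, 0],
  [0, 0, 0, 0, 0, 0],
])

```text
time: 29.48
position: [0.5383, 0.2101, 0.3729]
tool_rot: [0.755, 0.656, -0.002, 0.001]
ft_force: [0.6, -0.3, -5.6]
grip_width: 0.011
grip_force: 30.0
```

Request:
step_arm([
  [0, 0, -0.001, 0, 0, 0],
  [0, 0, -0.001, 0, 0, 0],
  [0, 0, 0, 0, 0, 0],
])

```text
time: 29.85
position: [0.5382, 0.2101, 0.3722]
tool_rot: [0.755, 0.656, -0.002, 0.001]
ft_force: [-1.4, -1.1, 5.1]
grip_width: 0.0107
grip_force: 30.0
```

Request:
step_arm([
  [0, 0, -0.001, 0, 0, 0],
  [0, 0, -0.0005, 0, 0, 0],
  [0, 0, 0, 0, 0, 0],
])

```text
time: 30.22
position: [0.5382, 0.2102, 0.3719]
tool_rot: [0.755, 0.656, -0.001, 0.002]
ft_force: [-3.3, -1.3, 12.7]
grip_width: 0.0112
grip_force: 30.0
```

Request:
step_arm([
  [-0.0003, 0, 0.001, 0, 0, 0],
  [-0.0003, 0, 0.0005, 0, 0, 0],
  [0, 0, 0, 0, 0, 0],
])

```text
time: 30.6
position: [0.538, 0.2101, 0.3721]
tool_rot: [0.755, 0.656, -0.001, 0.002]
ft_force: [-0.6, -0.8, 6.9]
grip_width: 0.0106
grip_force: 30.0
```

Run:
```python
from st import *
st()
X=np.array([.990,-.139]);Y=np.array([.139,.990]);S=np.array([.539,.208])
c=camera("top");cs=camera("side")
for n,c in(("top",c),("side",cs)):
    W=pts(c);hsv=cv2.cvtColor(c["pixels"],cv2.COLOR_BGR2HSV).astype(int);L=W[...,:2]-S;lx=L@X;ly=L@Y
    for s in(1,-1):
        m=(hsv[...,0]>3)&(hsv[...,0]<20)&(hsv[...,1]>130)&(abs(ly-s*.03)<.015)&(abs(lx-.005)<.03)&(W[...,2]>.19)
        q=W[m]
        if len(q): print(n,s,len(q),"lx",lx[m].min().round(3),lx[m].max().round(3),"z",np.percentile(q[:,2],[5,50,95]).round(4))
cv2.imwrite("pics/a9.png",cv2.resize(cs["pixels"][110:180,220:290],(600,600),interpolation=2))
```

```text
t 30.6 tcp [0.538  0.2101 0.3721] grasp [0.5381 0.2094 0.2081] z [ 0.    -0.004 -1.   ] y [ 0.99  -0.139  0.001] q [ 0.18  0.5   1.59 -0.    1.05  0.32] F [-0.6 -0.8  6.9] w 0.010603984815892784 g 30.002252161502838
top -1 28 lx -0.01 0.023 z [0.2032 0.2345 0.2389]
side -1 12 lx -0.007 0.023 z [0.2308 0.2352 0.2391]
```

View pics/a9.png

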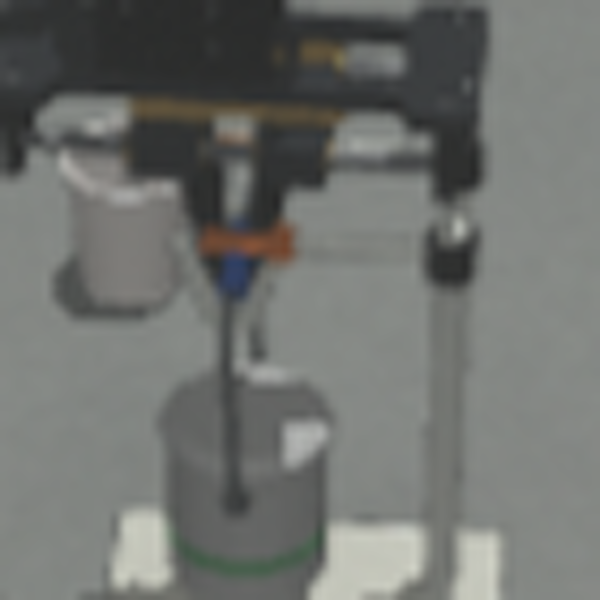

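The near keeper is shut and level at (245,242), above the wire, and the sleeve is home below it. I take most of the load off the hooks, open, and rise straight up.

Request:
step_arm([
  [0, 0, 0.0007, 0, 0, 0],
  [0, 0, 0, 0, 0, 0],
])

```text
time: 30.95
position: [0.5381, 0.2101, 0.3722]
tool_rot: [0.755, 0.656, -0.001, 0.002]
ft_force: [1.1, -1.1, 4.7]
grip_width: 0.011
grip_force: 30.0
```

Request:
step_arm([
  [0, 0, 0, 0, 0, 0],
  [0, 0, 0, 0, 0, 0],
  [0, 0, 0, 0, 0, 0],
  [0, 0, 0, 0, 0, 0],
], jaw=0.024)

```text
time: 31.45
position: [0.5373, 0.2102, 0.3711]
tool_rot: [0.755, 0.656, -0.003, 0.0]
ft_force: [-0.6, 0.1, -0.2]
grip_width: 0.0238
grip_force: 0.0
```

Request:
step_arm([
  [0, 0, 0.003, 0, 0, 0],
  [0, 0, 0.005, 0, 0, 0],
  [0, 0, 0.008, 0, 0, 0],
  [0, 0, 0.01, 0, 0, 0],
])

```text
time: 31.95
position: [0.5375, 0.2101, 0.3983]
tool_rot: [0.755, 0.656, -0.002, 0.001]
ft_force: [-0.1, 0.7, -0.4]
grip_width: 0.0238
grip_force: 0.0
```

Request:
step_arm([
  [0, 0, 0.02, 0, 0, 0],
  [0, 0, 0.03, 0, 0, 0],
  [0, 0, 0.04, 0, 0, 0],
  [0, 0, 0.04, 0, 0, 0],
  [-0.03, 0, 0.04, 0, 0, 0],
  [-0.05, 0, 0.02, 0, 0, 0],
  [-0.05, 0, 0, 0, 0, 0],
  [-0.03, 0, 0, 0, 0, 0],
  [0, 0, 0, 0, 0, 0],
])

```text
time: 33.08
position: [0.3751, 0.2101, 0.5887]
tool_rot: [0.754, 0.657, -0.002, 0.001]
ft_force: [1.0, -0.3, -0.5]
grip_width: 0.0237
grip_force: 0.0
```

Run:
```python
from st import *
st()
X=np.array([.990,-.139]);Y=np.array([.139,.990]);S=np.array([.539,.208])
for n in("top","side"):
    c=camera(n);W=pts(c);hsv=cv2.cvtColor(c["pixels"],cv2.COLOR_BGR2HSV).astype(int);L=W[...,:2]-S;lx=L@X;ly=L@Y
    for s in(1,-1):
        m=(hsv[...,0]>3)&(hsv[...,0]<20)&(hsv[...,1]>130)&(abs(ly-s*.03)<.015)&(abs(lx-.005)<.03)&(W[...,2]>.19)
        q=W[m]
        if len(q): print(n,s,len(q),"lx",lx[m].min().round(3),lx[m].max().round(3),"z",np.percentile(q[:,2],[5,50,95]).round(4))
    b=(hsv[...,0]>105)&(hsv[...,0]<130)&(hsv[...,1]>100)&(abs(lx)<.03)&(abs(ly)<.03);print(n,"blue",b.sum(),lx[b].mean().round(4),ly[b].min().round(3),ly[b].max().round(3),np.median(W[b][:,2]).round(4) if b.sum() else "")
    if n=="side":cv2.imwrite("pics/a10.png",cv2.resize(c["pixels"][110:180,220:290],(600,600),interpolation=2))
```

```text
t 33.08 tcp [0.3751 0.2101 0.5887] grasp [0.375  0.2094 0.4247] z [-0.001 -0.004 -1.   ] y [ 0.99  -0.138 -0.   ] q [ 0.25  0.06  1.6  -0.    1.48  0.39] F [ 1.  -0.3 -0.5] w 0.023695204885448875 g 0.0
top 1 60 lx -0.012 0.023 z [0.2046 0.2354 0.2392]
top -1 57 lx -0.012 0.023 z [0.2048 0.2348 0.24  ]
top blue 57 -0.0014 -0.018 0.022 0.2037
side 1 12 lx -0.008 0.021 z [0.2312 0.2349 0.2385]
side -1 17 lx -0.007 0.023 z [0.2325 0.2354 0.2385]
side blue 11 0.0005 -0.019 0.016 0.2048
```

View pics/a10.png

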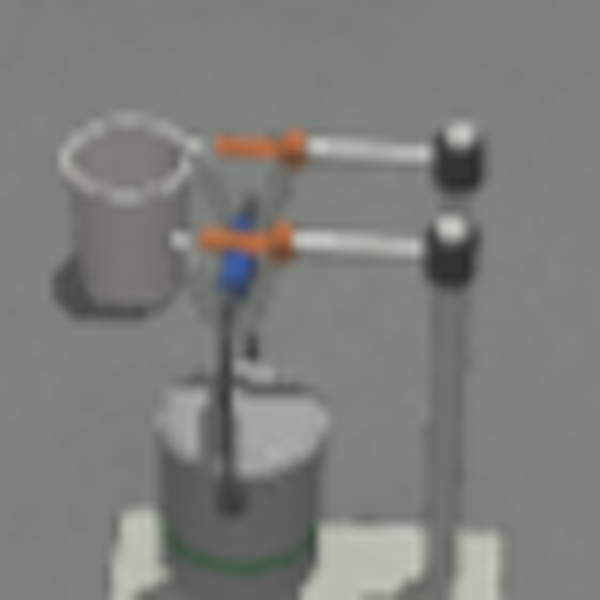

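Both keepers are shut at (250,147) and (245,240). The sleeve sits at the seat (about 200 mm high), the can hangs level, and the arm is clear.

```bash
python3 -c "
from rig import hand_in
print(hand_in())"
```

```text
the job is handed in; nothing more can be done
None
```

The can hangs by its bail in both hooks with both keepers shut and the arm clear, and the job is handed in at about 33 s; however, while I was raising the bail the can tipped roughly 10° for a moment and slid about 4 mm before I set it upright again, which breaks "never tip the can".

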